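Turn the swivel hook over the drip tray and hang the wide vacuum filter on it

TASK

The wide filter of the robot vacuum has just been rinsed and must drip dry. First turn the swivel hook of the drying stand until its arm points over the middle of the empty rectangular drip tray, then hang the wide filter on the arm by its loop, between the stop ring and the upturned end, so that it hangs freely and still over the tray. Leave the narrow filter and the round dish of screws where they stand.

Things in the scene. Friction and masses are not known exactly. Their poses are not given: they have to be found in the camera images.
- wide_filter: Filter to hang: white, pleated, upright, about 80 g. Origin: centre of underside; z up, x through the thickness, y along the width; both faces alike. Body 22 (x) x 96 (y) x 48 mm high. Above it a loop, open right through along x: opening 40 mm wide, z = 48 to 88 mm; crossbar 8 mm thick, z = 88 to 96; on it the pull tab to hold it by, 10 (x) x 24 (y) mm, z = 96 to 132.
- wide_filter_eye (a point): Middle of the underside of the wide filter's crossbar, 88 mm above its origin: the spot that rests on the hook's arm.
- narrow_filter: Bystander: the same kind of filter with the same loop and tab, but its body is only 56 mm wide. Stands loose and upright; origin and axes as for the wide filter.
- hook_stand: Drying stand fixed to the desk: round foot 84 mm across, post 14 mm thick; origin at the centre of the foot's underside, on the post's axis, about which the hook turns. Nothing of stand or hook is higher than 168 mm.
- swivel_hook (a joint): Angle of the swivel hook about the vertical post axis, rad, growing anticlockwise from above, stops at -2.3 and 2.3; at 0 the arm points along the stand's x axis. A stiff collar: it takes about 1.2 N at the arm's end to turn and it stays where it is left.
- hook_seat (a point): Top of the arm in the middle of the hanging place, 84 mm from the post axis, 154 mm above the desk; x outward along the arm, z up. The arm is a level round bar 8 mm thick, axis 150 mm above the desk. Inward of the seat is a stop ring (16 mm across, outer face 64 mm from the post axis), outward the upturned end.
- hook_tip (a point): Centre of the top of the hook's upturned end: an upright round pin of 12 mm diameter, 106 mm out from the post axis, its top 168 mm above the desk (18 mm above the arm's axis, 5 mm below it at its foot). It can be pinched to turn the hook.
- drip_tray: Empty grey rectangular tray, 124 x 76 mm and 18 mm high, fixed to the desk on one side of the stand; its middle is 86 to 90 mm from the post axis. Origin: centre of its underside.
- cap_dish: Bystander: round blue dish of screws, 64 mm across, 16 mm high, loose on the other side of the stand. Origin: centre of its underside.
Not all that is in view belongs to the job. Leave any brown or green look-alike of the wide_filter alone.

How it is judged:
On the way:
1. the hook's seat is turned to within 25 mm (seen from above) of the middle of the drip tray while the wide filter is not yet on it (more than 60 mm away) (horizontal distance between hook_seat and drip_tray below 0.025 m and distance between wide_filter_eye and hook_seat above 0.06 m), for 0.2 s.
At the end, for the whole second after the job is handed in: The hook's seat is within 25 mm, seen from above, of the middle of the drip tray; the wide filter hangs on the hook's arm with the middle of its crossbar within 22 mm of the seat, upright to 0.2 rad and still (under 30 mm/s) (horizontal distance between hook_seat and drip_tray below 0.025 m and distance between wide_filter_eye and hook_seat below 0.022 m and contact force between wide_filter and swivel_hook above 0.2 N and angle between wide_filter's own z axis and vertical below 0.2 rad and linear speed of wide_filter below 0.03 m/s); the robot touches nothing.
It fails at once if the narrow filter is moved by more than 30 mm or tipped (distance of narrow_filter from where it was at the start of the episode above 0.03 m or angle between narrow_filter's own z axis and vertical above 0.5 rad).
It fails at once if the dish of screws is moved by more than 30 mm (distance of cap_dish from where it was at the start of the episode above 0.03 m).
It also fails if it takes over 61 s, if anything falls off the work surface, if the arm or the gripper's body presses on something with over 40 N, if the wrist force passes 120 N, or if a joint passes its speed limit or range.

ROBOT

A 7-joint arm with a two-finger parallel gripper is mounted at the origin on the work surface; the furniture and walls round the work are solid. World frame = base frame: x ahead of the robot, y to its left, z up, the work surface at z = 0. Lengths are in m, angles in rad, forces in N, time in s.
With the tool pointing down it reaches from about 0.35 to 0.9 m from the base axis. Payload 8.1 kg.
Tool frame: the origin (TCP) lies at the centre of the arm's flange, where the gripper is bolted on; the fingertips stand 178 mm ahead of it and the grasp point (between the pads) lies 159 mm ahead of it; z points along the fingers, y is the line along which they close (so a half turn about z gives the same grasp; the last joint's range is limited). The gripper opens to 92 mm and grips with 3 to 60 N. Pads are 19 mm wide; open, the fingers measure 130 mm over their backs; the gripper's body (75 mm by 190 mm) begins 47 mm behind the grasp point.
Start: joints at [-1.442, 0.434, 0.025, 1.573, -0.012, 1.134, -0.075], TCP at [0.144, 0.608, 0.405] pointing down, gripper open.
Joint ranges: [-2.62, 2.62], [-0.44, 2.09], [-1.27, 1.32], [0.08, 2.57], [-1.32, 4.46], [0.12, 2], [-2.74, 2.74]. Speed limits (rad/s): [2.22, 2.22, 3.01, 3.01, 3.14, 3.14, 3.14].

INTERFACE

Orientations are given as a rotation vector (axis times angle).
In Python, from cell import arm gives the robot as it stands. The module is installed in compiled form; this text tells all that it offers.
- The arm moves only by the shell command python3 -m inch 'ROWS' [FORCE]. ROWS is text: rows parted by semicolons, each of 5 numbers parted by spaces: the shift along the tool's x, y, z in m, then the turn about the tool's z in rad, then the finger opening in m, from 0 to 0.0918. In form: x y z roll fingers; .... A call has 1 to 5 rows; each row is the pose to reach, as a shift and turn from the pose commanded when the call began, along the tool's axes at that moment; what a row does not reach only later rows make up. A row lasts 1/10 s, in which the tool goes at most 50 mm and 8.59 degrees, less where a joint would pass 70% of its speed; a pose out of reach is approached as far as the arm can. A call with a gripper value outside its range is refused whole. The fingers move at their own pace and stop on an object; FORCE is the grip in N (left out, the last holds). Time passes only in rows, so rows that repeat a pose let the fingers close. It gives the time, the measured TCP pose, the force, the opening and the grip force at its end, in the units of the state.
- arm.observe(): the state, without advancing time (a new reading comes with each control period).
- arm.get_image(name): name is "side" or "top"; returns the picture (480x640x3 uint8, red, green, blue); there is no depth.
- arm.get_calibration(name): a dict with "intrinsics" (3x3 intrinsics, pixels), "distortion" ([k1, k2, p1, p2, k3] as OpenCV has them; the pictures are not rectified), "pose" (4x4, takes a point from camera to world coordinates). Camera axes: x right, y up, looking along -z (the intrinsics and any distortion apply to the point x, -y, -z); pixel columns grow to the right and rows downward; lengths in m; the calibration is good to about 2 mm. A picture is of the moment at which its call begins. get_calibration takes no time and is no camera call.
- arm.sign_off(): hands the job in; it is judged then, once.
Trained networks look in the newest picture that a camera, given by its name, has taken for a name from the list of things; names that differ only in an ending like _2 or _b are one class to them, and where a whole thing is asked for, a point or a joint stands for the part that bears it (a point fixed in the world has none). Each returns a list of dicts, best first, with "conf" (0 to 1); they miss things now and then, are a little off and sometimes report something else, mostly with a low value. They report only what shows in the picture. A call takes as long as a camera call. They do not tell look-alikes from the thing itself.
- arm.look_for(camera, query): "point" ([row, column] in pixels, amid what is visible of it).
- arm.silhouettes(camera, query): "region" (480x640 bool, what is visible of it) and "point" ([row, column] in pixels, amid what is visible of it).
- arm.place_of(camera, query): "point" ([row, column] in pixels: a listed point, or the origin of a listed thing).
The state is a dict: "clock": time; "joints": joint angles; "dq": joint speeds; "joint_efforts": joint torques, N m; "position": TCP position; "ee_rot": TCP orientation; "force": force on the tool from outside, world axes, zero at the start; "ft_torque": the same for the moment, N m; "width": opening from 0.0 (shut) to 1.0 (fully open); "gripper_force": force on a finger pad.
Only numpy, scipy, OpenCV 4.12 (cv2) and the standard library are available. Lean on these libraries where they do the work, as an engineer would, in place of code of your own. Each camera call takes 0.05 s, during which the arm holds its last target. There are 200 camera calls.

## Working session

There is one attempt and no reset: what is moved stays moved. The work goes in short steps, Python scripts to look and compute and a shell command to move; the robot and the scene stay as the last step left them, time stands still between calls to the robot, and variables do not carry over. Pictures are saved under pics/ and viewed, at most 10 in all, crops included, and the job is handed in when it is done.

```bash
mkdir -p pics; cat > h.py <<'E'
import numpy as np, cv2
from cell import arm
def save(cam,f,crop=None,s=1):
    im=arm.get_image(cam)
    if crop: r0,r1,c0,c1=crop; im=im[r0:r1,c0:c1]
    im=cv2.resize(im,None,fx=s,fy=s,interpolation=cv2.INTER_CUBIC)
    cv2.imwrite('pics/'+f,im[:,:,::-1])
def ray(cam,rc):
    c=arm.get_calibration(cam);K=np.array(c['intrinsics'],float);D=np.array(c['distortion'],float);T=np.array(c['pose'])
    u=cv2.undistortPoints(np.array([[[rc[1],rc[0]]]],float),K,D)[0,0]
    d=T[:3,:3]@np.array([u[0],-u[1],-1.]); return T[:3,3],d/np.linalg.norm(d)
def onz(cam,rc,z):
    o,d=ray(cam,rc); return o+d*(z-o[2])/d[2]
def tri(a,b):
    (o,d),(p,e)=ray('top',a),ray('side',b)
    s=np.linalg.lstsq(np.c_[d,-e],p-o,rcond=None)[0]
    A,B=o+s[0]*d,p+s[1]*e
    return (A+B)/2,np.linalg.norm(A-B)
def proj(cam,P):
    c=arm.get_calibration(cam);K=np.array(c['intrinsics'],float);D=np.array(c['distortion'],float);T=np.array(c['pose'])
    q=T[:3,:3].T@(np.array(P)-T[:3,3]); q=q*[1,-1,-1]
    x=cv2.projectPoints(q[None],np.zeros(3),np.zeros(3),K,D)[0][0,0]; return x[::-1]
E
python3 - <<'E'
from h import *
np.set_printoptions(precision=3,suppress=True)
save('top','t0.png');save('side','s0.png')
for n in ['top','side']:
    c=arm.get_calibration(n);print(n,np.array(c['pose']))
    for q in ['wide_filter','wide_filter_eye','narrow_filter','hook_stand','hook_seat','hook_tip','drip_tray','cap_dish']:
        print(q,[(np.round(r['point']).astype(int).tolist(),round(r['conf'],2)) for r in arm.place_of(n,q)[:4]])
s=arm.observe();print({k:s[k] for k in ['clock','position','ee_rot','force','width']})
E
```

```text
top [[ 0.03   0.983 -0.183  0.253]
 [-0.999  0.034  0.018  0.011]
 [ 0.024  0.183  0.983  1.128]
 [ 0.     0.     0.     1.   ]]
wide_filter [([268, 221], 0.77), ([263, 456], 0.65)]
wide_filter_eye [([259, 211], 0.67), ([258, 465], 0.64)]
narrow_filter [([268, 159], 0.64), ([258, 465], 0.47)]
hook_stand [([264, 338], 0.83)]
hook_seat [([201, 339], 0.71)]
hook_tip [([190, 336], 0.93), ([261, 337], 0.46)]
drip_tray [([251, 296], 0.65)]
cap_dish [([262, 378], 0.75)]
side [[ 0.936  0.225 -0.27   0.159]
 [-0.352  0.578 -0.736 -0.817]
 [-0.009  0.784  0.62   0.82 ]
 [ 0.     0.     0.     1.   ]]
wide_filter [([240, 274], 0.84), ([388, 360], 0.81), ([360, 283], 0.81), ([322, 329], 0.48)]
wide_filter_eye [([354, 365], 0.95), ([328, 278], 0.88), ([209, 271], 0.8)]
narrow_filter [([208, 264], 0.89)]
hook_stand [([300, 316], 0.77)]
hook_seat [([236, 349], 0.76)]
hook_tip [([226, 362], 0.89)]
drip_tray [([275, 309], 0.97)]
cap_dish [([325, 329], 0.84)]
{'clock': 0.9, 'position': array([0.144, 0.608, 0.405]), 'ee_rot': array([0.363, 3.12 , 0.   ]), 'force': array([ 0.376, -0.713, -0.1  ]), 'width': 0.9958593971890283}
```

View pics/t0.png

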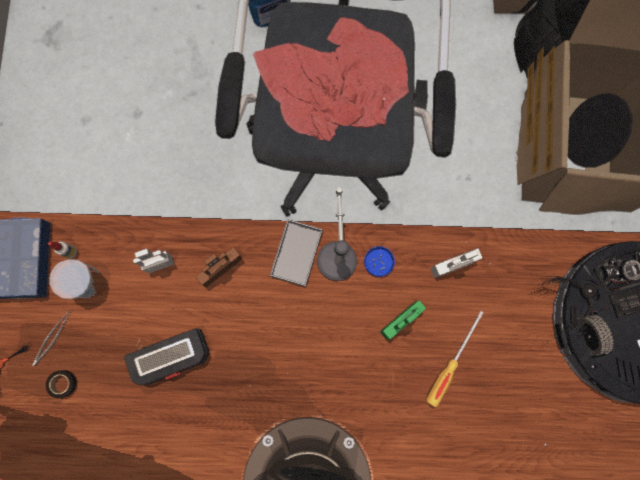

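View pics/s0.png

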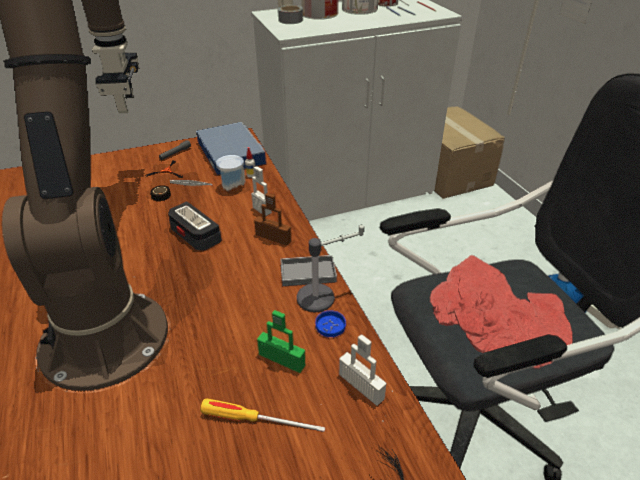

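The top view shows the look-alikes: white at (263,456), small white at (262,153), brown at (268,221) and green at (320,404). The side view has white at (375,362), small white at (200,262), brown at (230,272) and green at (345,282). By its colour and wide body the target is the white one at top (263,456). I'll check it in a close crop and measure.

```bash
python3 - <<'E'
from h import *
np.set_printoptions(precision=3,suppress=True)
a=arm.get_image('top')[235:290,420:500]; b=arm.get_image('side')[325:410,320:400]; n=arm.get_image('side')[165:250,230:310]
r=lambda i:cv2.resize(i,(260,260),interpolation=cv2.INTER_CUBIC)
cv2.imwrite('pics/c1.png',np.hstack([r(a),r(b),r(n)])[:,:,::-1])
for q,x,y in [('eye',(258,465),(354,365)),('tip',(190,336),(226,362)),('seat',(201,339),(236,349)),('stand',(264,338),(300,316)),('tray',(251,296),(275,309)),('dish',(262,378),(325,329)),('wide',(263,456),(388,360))]:
    P,e=tri(x,y); print(q,P,round(e,4))
S=onz('top',(264,338),0);print('stand z0',S,onz('side',(300,316),0))
print('tray z0',onz('top',(251,296),0.0),onz('side',(275,309),0.0))
for q,cam in [('wide_filter','top'),('wide_filter','side'),('drip_tray','top')]:
    for m in arm.silhouettes(cam,q)[:4]:
        c=max(cv2.findContours(m['region'].astype(np.uint8),0,1)[0],key=len)
        print(q,cam,m['conf'],cv2.minAreaRect(c),cv2.boxPoints(cv2.minAreaRect(c)).round().tolist())
E
```

```text
eye [ 0.439 -0.291  0.09 ] 0.0037
tip [ 0.547 -0.035  0.16 ] 0.0054
seat [ 0.522 -0.04   0.147] 0.0085
stand [ 0.435 -0.051 -0.003] 0.0068
tray [ 0.457  0.04  -0.011] 0.0029
dish [ 0.438 -0.133  0.002] 0.0013
wide [ 0.438 -0.296  0.002] 0.0081
stand z0 [ 0.432 -0.05   0.   ] [ 0.438 -0.053 -0.   ]
tray z0 [0.456 0.039 0.   ] [0.451 0.029 0.   ]
wide_filter top 0.95 ((456.1417541503906, 262.86859130859375), (12.061695098876953, 51.334007263183594), 68.96248626708984) [[430.0, 266.0], [478.0, 248.0], [482.0, 259.0], [434.0, 278.0]]
wide_filter top 0.84 ((402.9364929199219, 319.7072448730469), (14.196918487548828, 49.80070877075195), 48.012786865234375) [[380.0, 331.0], [417.0, 298.0], [426.0, 308.0], [389.0, 342.0]]
wide_filter top 0.68 ((216.47561645507812, 264.71954345703125), (22.957542419433594, 49.19473648071289), 51.34019470214844) [[190.0, 271.0], [229.0, 240.0], [243.0, 258.0], [204.0, 289.0]]
wide_filter side 0.94 ((369.49176025390625, 369.4098205566406), (58.89696502685547, 45.83720397949219), 39.80556869506836) [[332.0, 368.0], [362.0, 333.0], [407.0, 371.0], [377.0, 406.0]]
wide_filter side 0.65 ((276.3585205078125, 217.7452850341797), (40.384002685546875, 43.81801986694336), 15.945395469665527) [[251.0, 233.0], [263.0, 191.0], [302.0, 202.0], [290.0, 244.0]]
wide_filter side 0.61 ((286.2201843261719, 342.7809143066406), (57.139686584472656, 49.45817565917969), 32.61924362182617) [[249.0, 348.0], [275.0, 307.0], [324.0, 337.0], [297.0, 379.0]]
drip_tray top 0.74 ((296.4794006347656, 252.49343872070312), (37.250728607177734, 59.817745208740234), 17.650123596191406) [[270.0, 275.0], [288.0, 218.0], [323.0, 230.0], [305.0, 287.0]]
```

View pics/c1.png

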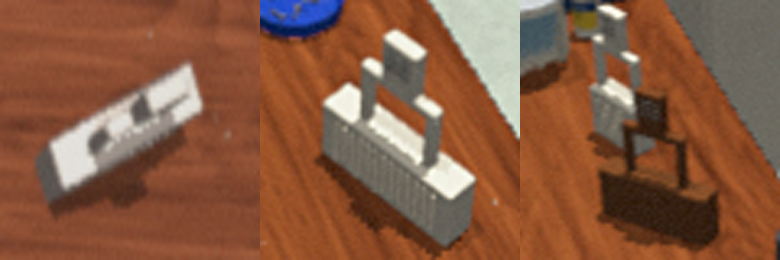

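The crop confirms it: the white filter at side (370,362) has a body about twice as wide as its loop. The narrow white one stands behind the brown one, which isn't ours. Next I'll fit the geometry with the known sizes.

```bash
cat > fit.py <<'E'
from h import *
from scipy.optimize import least_squares
np.set_printoptions(precision=3,suppress=True)
def obs(q,near=None):
    o=[]
    for cam in ('top','side'):
        arm.get_image(cam)
        for r in arm.place_of(cam,q):
            if r['conf']>.5 and (near is None or np.hypot(*(np.array(r['point'])-near[cam]))<40):
                o.append((cam,np.array(r['point'])));break
    return o
def fithook():
    O={q:obs(q) for q in ('hook_stand','hook_seat','hook_tip')}
    def f(p):
        u=np.array([np.cos(p[2]),np.sin(p[2]),0]);P=np.array([p[0],p[1],0])
        M={'hook_stand':P,'hook_seat':P+.084*u+[0,0,.154],'hook_tip':P+.106*u+[0,0,.168]}
        return np.concatenate([proj(c,M[q])-x for q in O for c,x in O[q]]+[[0]])
    a=min((least_squares(f,[.435,-.05,t],loss='soft_l1') for t in (0,.7,1.4)),key=lambda r:r.cost)
    return a.x,f(a.x)
if __name__=='__main__':
    p,r=fithook();print('hook',p,r.round(1))
    t=least_squares(lambda t:np.concatenate([proj(c,[t[0],t[1],0])-x for c,x in obs('drip_tray')]),[.45,.03]);print('tray',t.x,t.fun.round(1))
    d=t.x-p[:2];print('dist',np.hypot(*d),'ang',np.arctan2(d[1],d[0]))
    near={'top':(260,460),'side':(370,362)}
    E=obs('wide_filter_eye',near);B=obs('wide_filter',near)
    w=least_squares(lambda t:np.concatenate([proj(c,[t[0],t[1],.088])-x for c,x in E]+[proj(c,[t[0],t[1],0])-x for c,x in B]),[.438,-.293],loss='soft_l1');print('wide',w.x,w.fun.round(1),len(E),len(B))
    # yaw by silhouette fit on both views
    masks={}
    for cam in near:
        arm.get_image(cam)
        masks[cam]=min(arm.silhouettes(cam,'wide_filter'),key=lambda m:np.hypot(*(np.array(m['point'])-near[cam])))['region']
    def boxes(x,y,a):
        R=np.array([[np.cos(a),-np.sin(a)],[np.sin(a),np.cos(a)]])
        out=[]
        for hx,y0,y1,z0,z1 in [(.011,-.048,.048,0,.048),(.005,-.012,.012,.096,.132),(.005,-.028,.028,.088,.096),(.005,-.028,-.02,.048,.088),(.005,.02,.028,.048,.088)]:
            out.append([np.r_[R@[sx*hx,yy]+[x,y],z] for sx in(-1,1) for yy in(y0,y1) for z in(z0,z1)])
        return out
    def iou(v):
        s=0
        for cam in masks:
            m=np.zeros((480,640),np.uint8)
            for b in boxes(*v):
                h=cv2.convexHull(np.array([proj(cam,q)[::-1] for q in b]).round().astype(np.int32));cv2.fillConvexPoly(m,h,1)
            m=m>0; s+=(m&masks[cam]).sum()/(m|masks[cam]).sum()
        return -s
    from scipy.optimize import minimize
    r=minimize(iou,[*w.x,.37],method='Nelder-Mead',options=dict(initial_simplex=[[*w.x,.37],[w.x[0]+.008,w.x[1],.37],[w.x[0],w.x[1]+.008,.37],[*w.x,.55]],maxiter=80));print('sil',r.x,r.fun)
E
python3 fit.py
```

```text
hook [ 0.435 -0.052  0.099] [-1.1  0.8 -0.2 -1.   0.  -0.6 -1.  -0.9 -0.3  1.7  0. ]
tray [0.45 0.03] [-0.8  4.  -1.4  1.4]
dist 0.08351078033194183 ang 1.3850745578111954
wide [ 0.44 -0.29] [-0.1  2.6 -0.8 -0.7  0.5 -1.7  0.3  1.5] 2 2Traceback (most recent call last):
  File "fit.py", line 47, in <module>
    r=minimize(iou,[*w.x,.37],method='Nelder-Mead',options=dict(initial_simplex=[[*w.x,.37],[w.x[0]+.008,w.x[1],.37],[w.x[0],w.x[1]+.008,.37],[*w.x,.55]],maxiter=80));print('sil',r.x,r.fun)
    res = _minimize_neldermead(fun, x0, args, callback, bounds=bounds,
                               **options)
    fxcc = func(xcc)
    fx = function(np.copy(x), *(wrapper_args + args))
  File "fit.py", line 43, in iou
    h=cv2.convexHull(np.array([proj(cam,q)[::-1] for q in b]).round().astype(np.int32));cv2.fillConvexPoly(m,h,1)
                               ~~~~^^^^^^^
  File "h.py", line 20, in proj
    c=arm.get_calibration(cam);K=np.array(c['intrinsics'],float);D=np.array(c['distortion'],float);T=np.array(c['pose'])
ValueError: time passes only in moves, steps and waits
```

```bash
python3 - <<'E'
s=open('h.py').read()
s=s.replace("def save","import functools\n_c=functools.lru_cache(None)(lambda n:arm.get_calibration(n))\ndef save",1)
a,b=s.split("def ray",1);s=a+"def ray"+b.replace("arm.get_calibration(cam)","_c(cam)")
s+='''
def to(x,y,z,ang):
    """grasp point target, tool-y world angle (rad) -> shift in tool axes, roll"""
    from scipy.spatial.transform import Rotation as Ro
    st=arm.observe();R=Ro.from_rotvec(st['ee_rot']).as_matrix();p=np.array(st['position'])+.159*R[:,2]
    a=np.arctan2(R[1,1],R[0,1]);r=-(ang-a);r=(r+np.pi)%(2*np.pi)-np.pi
    print('grasp',p.round(4),'yang',round(a,3),'shift',(R.T@(np.array([x,y,z])-p)).round(4),'roll',round(r,3),'q7',round(st['joints'][6],2))
'''
open('h.py','w').write(s)
E
python3 fit.py; python3 -c "
from h import *
import math
a=.099
to(.435+.106*math.cos(a),-.052+.106*math.sin(a),.25,a-math.pi/2)"
```

```text
hook [ 0.439 -0.048  0.05 ] [-1.7  0.5  0.  -2.4 -0.7 -0.3 -0.7  0.5  0.4  1.4 -0.3 -3.   0. ]
grasp [0.1436 0.6083 0.2458] yang 1.339 shift [-0.5356 -0.5412 -0.0043] roll 2.811 q7 -0.08Traceback (most recent call last):
  File "fit.py", line 22, in <module>
    t=least_squares(lambda t:np.concatenate([proj(c,[t[0],t[1],0])-x for c,x in obs('drip_tray')]),[.45,.03]);print('tray',t.x,t.fun.round(1))
    return func(*args, **kwargs)
    vector_fun = VectorFunction(
        fun_wrapped,
    ...<6 lines>...
        workers=workers
    )
    self.J, dct = approx_derivative(
                  ~~~~~~~~~~~~~~~~~^
        self.fun_wrapped, self.x, f0=self.f, **finite_diff_options
        ^^^^^^^^^^^^^^^^^^^^^^^^^^^^^^^^^^^^^^^^^^^^^^^^^^^^^^^^^^
    )
    ^
    J, _nfev = _dense_difference(fun_wrapped, x0, f0, h,
               ~~~~~~~~~~~~~~~~~^^^^^^^^^^^^^^^^^^^^^^^^
                             use_one_sided, method,
                             ^^^^^^^^^^^^^^^^^^^^^^
                             mf)
                             ^^^
    df = [f_eval - f0 for f_eval in f_evals]
          ~~~~~~~^~~~
ValueError: operands could not be broadcast together with shapes (2,) (4,)
```

```bash
python3 - <<'E'
s=open('fit.py').read()
s=s.replace("    t=least_squares(lambda t:","    TO=obs('drip_tray')\n    t=least_squares(lambda t:").replace("in obs('drip_tray')])","in TO])")
open('fit.py','w').write(s)
E
python3 fit.py; python3 -c "
from h import *
print(arm.observe()['clock'])
to(.543,-.043,.25,.07-1.571)"
```

```text
hook [ 0.438 -0.05   0.105] [-1.4  1.1 -1.  -1.7 -0.1  0.2  0.3 -0.6  0.5  0.1 -1.   0.6  0. ]
tray [0.45  0.036] [ 0.2  1.7 -2.8 -0.5]
dist 0.08709772099209569 ang 1.4368204732783316
wide [ 0.435 -0.294] [-0.1  0.8  0.2 -0.1  4.9 -1.9 -0.4  1.7] 2 2
sil [ 0.437 -0.292  0.384] -1.7688885703363915
6.4
grasp [0.1436 0.6083 0.2457] yang 1.339 shift [-0.5384 -0.5421 -0.0043] roll 2.84 q7 -0.08
```

```bash
cat > go.sh <<'E'
python3 -c "
import sys
from h import *
to(*map(float,sys.argv[1:]));print('t',arm.observe()['clock'])" "$@"
E
python3 -m inch '-0.54 -0.542 -0.004 0 0.03;-0.54 -0.542 -0.004 0 0.03;-0.54 -0.542 -0.004 0 0.03;-0.54 -0.542 -0.004 0 0.03;-0.54 -0.542 -0.004 0 0.03'; bash go.sh .543 -.041 .25 -1.486
```

```text
clock: 6.9
position: [0.2754, 0.3935, 0.4062]
ee_rot: [0.363, 3.12, 0.001]
force: [1.6, 0.6, 1.2]
width: 0.613
gripper_force: 0.0
grasp [0.2754 0.3936 0.2472] yang 1.339 shift [-0.3603 -0.3615 -0.003 ] roll 2.825 q7 0.29
t 6.9
```

```bash

python3 -m inch '-0.36 -0.361 -0.003 0.15 0.03;-0.36 -0.361 -0.003 0.3 0.03;-0.36 -0.361 -0.003 0.45 0.03;-0.36 -0.361 -0.003 0.6 0.03;-0.36 -0.361 -0.003 0.75 0.03'; bash go.sh .543 -.041 .25 -1.486
```

```text
clock: 7.4
position: [0.4064, 0.1806, 0.4079]
ee_rot: [1.489, 2.766, 0.002]
force: [0.1, 1.8, -0.2]
width: 0.326
gripper_force: 0.0
grasp [0.4065 0.1807 0.2489] yang 0.583 shift [-0.2602 -0.0081 -0.0012] roll 2.069 q7 0.11
t 7.4
```

```bash

python3 -m inch '-0.26 -0.008 0 0.15 0.03;-0.26 -0.008 0 0.3 0.03;-0.26 -0.008 0 0.45 0.03;-0.26 -0.008 0 0.6 0.03;-0.26 -0.008 0 0.75 0.03'; bash go.sh .543 -.041 .25 -1.486
```

```text
clock: 7.9
position: [0.5389, -0.0313, 0.4079]
ee_rot: [2.398, 2.029, 0.002]
force: [0.9, 0.9, -0.1]
width: 0.33
gripper_force: 0.0
grasp [ 0.5391 -0.0313  0.2489] yang -0.167 shift [-0.009   0.0055 -0.0011] roll 1.319 q7 0.02
t 7.9
```

```bash

python3 -m inch '0 0 0 0.15 0.03;0 0 0 0.3 0.03;0 0 0 0.45 0.03;0 0 0 0.6 0.03;0 0 0 0.75 0.03'; bash go.sh .543 -.041 .25 -1.486
```

```text
clock: 8.4
position: [0.5382, -0.0295, 0.4076]
ee_rot: [-2.975, -1.008, -0.0]
force: [-0.4, -0.2, 0.6]
width: 0.326
gripper_force: 0.0
grasp [ 0.5382 -0.0295  0.2486] yang -0.917 shift [-0.0032  0.0121 -0.0014] roll 0.569 q7 -0.65
t 8.4
```

```bash

python3 -m inch '-0.003 0.012 0 0.15 0.04;-0.003 0.012 0 0.3 0.04;-0.003 0.012 0 0.45 0.04;-0.003 0.012 0.03 0.57 0.04;-0.003 0.012 0.055 0.57 0.04'; bash go.sh .543 -.041 .158 -1.486; python3 -c "
from h import *
save('side','s1.png',(130,330,230,430),3)
for q in ('hook_tip','hook_seat'):
  for c in ('side','top'): print(q,c,[(np.round(r['point'],1).tolist(),round(r['conf'],2)) for r in arm.place_of(c,q)[:2]])
for P in ([.543,-.041,.168],[.545,-.048,.168]):print(proj('side',P),proj('top',P))"
```

```text
clock: 8.9
position: [0.5434, -0.0405, 0.3519]
ee_rot: [-3.139, -0.135, -0.002]
force: [-0.5, 0.5, -0.1]
width: 0.436
gripper_force: 0.0
grasp [ 0.5436 -0.0405  0.1929] yang -1.485 shift [-0.0006  0.0005  0.0349] roll 0.001 q7 -1.05
t 8.9
hook_tip side [([226.0, 362.9], 0.71)]
hook_tip top [([188.6, 340.3], 0.59)]
hook_seat side [([235.7, 350.5], 0.89)]
hook_seat top [([204.3, 338.0], 0.9), ([258.3, 464.3], 0.73)]
[225.53681891 360.63919333] [189.31627083 340.02578594]
[227.23252912 362.93110301] [188.3998641  343.87858354]
```

View pics/s1.png

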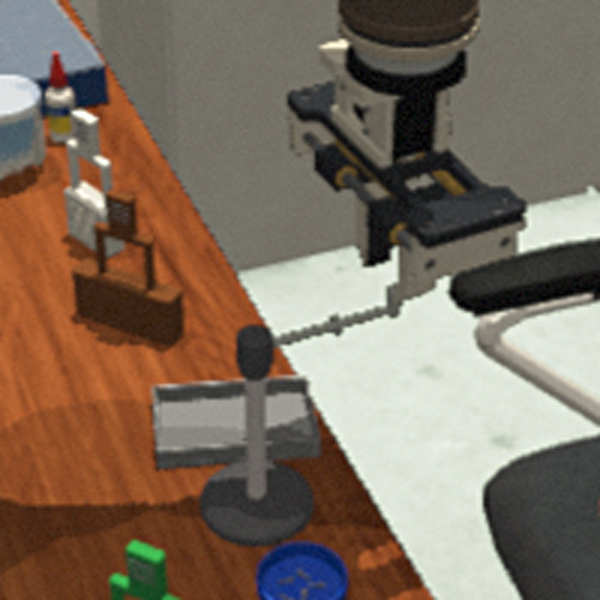

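The picture shows the pin top at crop (395,295), i.e. between the fingers. Projected positions agree with the network to about 2 px, so I'm lowering and closing loosely.

```bash

python3 -m inch '0 0 0.02 0 0.04;0 0 0.032 0 0.03;0 0 0.032 0 0.02;0 0 0.032 0 0.02;0 0 0.032 0 0.018' 5
```

```text
clock: 9.65
position: [0.5435, -0.0411, 0.3213]
ee_rot: [-3.138, -0.141, -0.002]
force: [0.1, -1.6, 0.4]
width: 0.205
gripper_force: 0.0
```

```bash

python3 -m inch '-0.001 -0.014 0 -0.13 0.018;-0.004 -0.027 0 -0.26 0.018;-0.008 -0.04 0 -0.39 0.018;-0.014 -0.053 0 -0.52 0.018;-0.022 -0.064 0 -0.65 0.018'
```

```text
clock: 10.15
position: [0.516, 0.0213, 0.3214]
ee_rot: [2.925, 1.143, 0.004]
force: [2.5, -0.5, -0.7]
width: 0.196
gripper_force: 0.7
```

```bash

python3 -m inch '-0.001 -0.014 0 -0.13 0.018;-0.004 -0.027 0 -0.26 0.018;-0.008 -0.04 0 -0.39 0.018;-0.014 -0.053 0 -0.52 0.018;-0.022 -0.064 0 -0.65 0.018'; bash go.sh .456 .0545 .2 -.18
```

```text
clock: 10.65
position: [0.4563, 0.0538, 0.3214]
ee_rot: [2.407, 2.018, 0.004]
force: [2.2, 1.0, -0.7]
width: 0.198
gripper_force: 0.7
grasp [0.4568 0.0538 0.1624] yang -0.175 shift [ 0.0005 -0.0008 -0.0376] roll 0.005 q7 -0.18
t 10.65
```

```bash

python3 -m inch '0 0 0 0 0.04;0 0 0 0 0.04;0 0 -0.05 0 0.05;0 0 -0.1 0 0.05;0 0 -0.14 0 0.06'; python3 -c "
from fit import *
for i in range(3): p,r=fithook();print(p,r.round(1))
o=[]
for i in range(3): o+=obs('drip_tray')
t=least_squares(lambda t:np.concatenate([proj(c,[t[0],t[1],0])-x for c,x in o]),[.45,.03]);print(t.x)
"; bash go.sh .437 -.292 .23 -1.187
```

```text
clock: 11.15
position: [0.4569, 0.0527, 0.4633]
ee_rot: [2.418, 2.005, 0.002]
force: [0.6, 1.0, -0.9]
width: 0.575
gripper_force: 0.0
[ 0.438 -0.048  1.389] [-0.5 -0.2 -0.1  1.3  0.8 -0.7  0. ]
[ 0.438 -0.052  1.445] [ -0.4   1.9   2.   -0.4  -0.7   0.  -26.1 -48.8   3.3  -2.3   0. ]
[ 0.438 -0.049  1.362] [ 1.2  0.1 -2.7  0.5  0.   2.2  0.5 -0.9  0. ]
[0.452 0.026]
grasp [0.4561 0.0533 0.3015] yang -0.181 shift [-0.3431  0.0434  0.0715] roll 1.006 q7 -0.32
t 13.55
```

```bash

python3 -m inch '-0.049 0.006 0 0.14 0.06;-0.098 0.012 0 0.28 0.06;-0.147 0.018 0 0.42 0.06;-0.196 0.024 0 0.56 0.06;-0.245 0.031 0.01 0.7 0.06'; bash go.sh .437 -.292 .23 -1.187
```

```text
clock: 14.05
position: [0.4422, -0.1949, 0.4517]
ee_rot: [2.958, 1.054, 0.005]
force: [1.5, 0.1, 0.1]
width: 0.655
gripper_force: 0.0
grasp [ 0.4427 -0.1948  0.2927] yang -0.886 shift [-0.066   0.0715  0.0627] roll 0.301 q7 -0.38
t 14.05
```

```bash

python3 -m inch '-0.03 0.035 0.02 0.1 0.06;-0.05 0.06 0.04 0.2 0.06;-0.066 0.071 0.063 0.3 0.06;-0.066 0.071 0.075 0.3 0.06;-0.066 0.071 0.09 0.3 0.06'; bash go.sh .437 -.292 .121 -1.187; python3 -c "
from h import *
save('side','s2.png',(260,420,280,440),4)
im=arm.get_image('side');
print([ (r['point'],r['conf']) for r in arm.place_of('side','wide_filter_eye')[:3]],proj('side',[.437,-.292,.088]))"
```

```text
clock: 14.55
position: [0.4367, -0.2897, 0.3599]
ee_rot: [-3.082, -0.609, 0.001]
force: [-0.4, 0.3, -0.3]
width: 0.653
gripper_force: 0.0
grasp [ 0.4366 -0.2898  0.2009] yang -1.181 shift [-0.0004  0.0022  0.0799] roll 0.006 q7 -0.28
t 14.55
[([354.9, 362.1], 0.87), ([328.4, 278.3], 0.82), ([210.0, 270.5], 0.6)] [355.57129613 362.85812473]
```

View pics/s2.png

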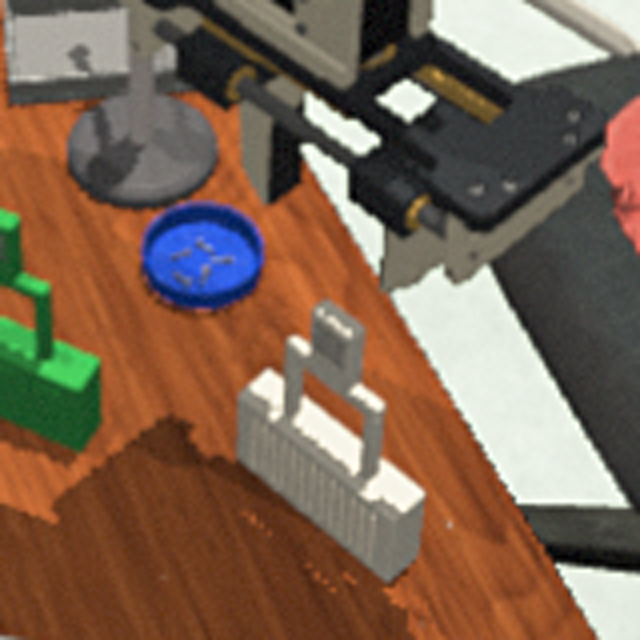

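The tab, at crop (338,340), lies beneath and between the open fingers, and its measured eye matches the projection within 1 px. Descending and gripping.

```bash

python3 -m inch '0 0.002 0.03 0 0.06;0 0.002 0.055 0 0.06;0 0.002 0.07 0 0.06;0 0.002 0.08 0 0.06;0 0.002 0.08 0 0.04' 15
python3 -m inch '0 0 0 0 0.01;0 0 0 0 0.01;0 0 0 0 0.01;0 0 0 0 0.01;0 0 0 0 0.01' 20; bash go.sh .437 -.292 .121 -1.187
```

```text
clock: 15.2
position: [0.4376, -0.291, 0.2803]
ee_rot: [-3.081, -0.609, 0.001]
force: [-0.5, -0.4, -0.1]
width: 0.611
gripper_force: 0.0
clock: 15.7
position: [0.4377, -0.2915, 0.2809]
ee_rot: [3.082, 0.608, 0.001]
force: [0.6, 0.4, 2.0]
width: 0.258
gripper_force: 20.0
grasp [ 0.4378 -0.2915  0.1219] yang -1.181 shift [-0.0009  0.0002  0.0009] roll 0.006 q7 -0.18
t 15.7
```

```bash

python3 -m inch '0 0 -0.01 0 0.01;0 0 -0.05 0 0.01;0 0 -0.1 0 0.01;0 0 -0.15 0 0.01;0 0 -0.2 0 0.01'; bash go.sh .468 .107 .322 -.186
python3 -c "
from h import *
print(tri((268,221),(240,274)))
for p in [(190,271),(229,240),(243,258),(204,289)]: print(onz('top',p,.048))"
```

```text
clock: 16.2
position: [0.4367, -0.2914, 0.4831]
ee_rot: [-3.082, -0.606, 0.001]
force: [1.1, 0.7, -1.5]
width: 0.255
gripper_force: 20.0
grasp [ 0.4366 -0.2915  0.3241] yang -1.182 shift [ 0.18   -0.3569  0.0021] roll -0.996 q7 -0.4
t 16.2
(array([ 0.41638562,  0.19478022, -0.00985504]), np.float64(0.00014123397184160472))
[0.5724922  0.09375674 0.048     ]
[0.48863799 0.15233217 0.048     ]
[0.46116899 0.11469434 0.048     ]
[0.54428113 0.05579277 0.048     ]
```

```bash

python3 -m inch '0.02 -0.04 0 -0.12 0.01;0.04 -0.08 0 -0.24 0.01;0.06 -0.12 0 -0.36 0.01;0.08 -0.16 0 -0.48 0.01;0.1 -0.2 0 -0.6 0.01'; bash go.sh .468 .107 .322 -.186
```

```text
clock: 16.7
position: [0.4534, -0.067, 0.4813]
ee_rot: [-2.761, -1.498, -0.002]
force: [0.4, 0.9, -0.6]
width: 0.259
gripper_force: 20.0
grasp [ 0.4535 -0.067   0.3223] yang -0.577 shift [ 0.1537 -0.0827  0.0004] roll -0.391 q7 -0.44
t 16.7
```

```bash

python3 -m inch '0.04 -0.022 0 -0.1 0.01;0.08 -0.043 0 -0.2 0.01;0.12 -0.064 0 -0.3 0.01;0.154 -0.083 0 -0.39 0.01;0.154 -0.083 0 -0.39 0.01'; bash go.sh .468 .107 .211 -.186; python3 -c "
from fit import *
for i in range(3): p,r=fithook();print(p,r.round(1))
for c in ('side','top'): print([(r['point'],round(r['conf'],2)) for r in arm.place_of(c,'wide_filter_eye')],proj(c,[.468,.107,.288]))
"
```

```text
clock: 17.2
position: [0.4688, 0.1116, 0.4806]
ee_rot: [-2.412, -2.012, -0.0]
force: [0.6, -0.2, -1.1]
width: 0.258
gripper_force: 20.0
grasp [0.4687 0.1117 0.3216] yang -0.18 shift [-0.0048  0.0002  0.1106] roll 0.006 q7 -0.41
t 17.2
[ 0.439 -0.05   1.381] [-1.2 -1.8 -3.3 -2.4 -0.3  2.4  1.8  0.5  1.1 -0.2  0.7  0.2  0. ]
[ 0.438 -0.046  1.385] [-0.1 -0.  -1.5 -0.2 -1.4 -0.1  0.1  1.3  0.3 -0.   0. ]
[ 0.437 -0.049  1.366] [-1.5 -2.5 -1.4 -1.3 -0.5  2.3  2.4 -0.5  1.3 -0.3  0.8  1.6  0. ]
[([209.7, 272.4], 0.92), ([149.3, 303.0], 0.91), ([329.5, 280.7], 0.79)] [148.057 301.324]
[([317.2, 408.1], 0.83)] [209.717 250.038]
```

```bash

python3 -m inch '0 0 0.03 0 0.01;0 0 0.06 0 0.01;0 0 0.085 0 0.01;0 0 0.11 0 0.01;0 0 0.11 0 0.01'; bash go.sh .4535 .034 .211 -.19; python3 -c "
from h import *
save('side','s3.png',(130,310,240,420),4)
g=np.array(arm.observe()['position']); e=[g[0],g[1],g[2]-.159-.034]
print(e,proj('side',e),[(r['point'],round(r['conf'],2)) for r in arm.place_of('side','wide_filter_eye')])
print([(r['point'],round(r['conf'],2)) for r in arm.place_of('side','hook_tip')])
"
```

```text
clock: 19.6
position: [0.4681, 0.1059, 0.3682]
ee_rot: [-2.422, -1.999, 0.008]
force: [-1.3, 0.2, -0.2]
width: 0.262
gripper_force: 20.0
grasp [0.4673 0.1055 0.2092] yang -0.191 shift [-0.0728  0.     -0.0016] roll -0.001 q7 -0.32
t 19.6
[np.float64(0.4688183104580863), np.float64(0.10586514943503318), np.float64(0.17689719730628256)] [192.60387594 303.17229172] [([330.4, 279.8], 0.93), ([207.6, 272.0], 0.63)]
[([207.5, 304.6], 0.59)]
```

View pics/s3.png

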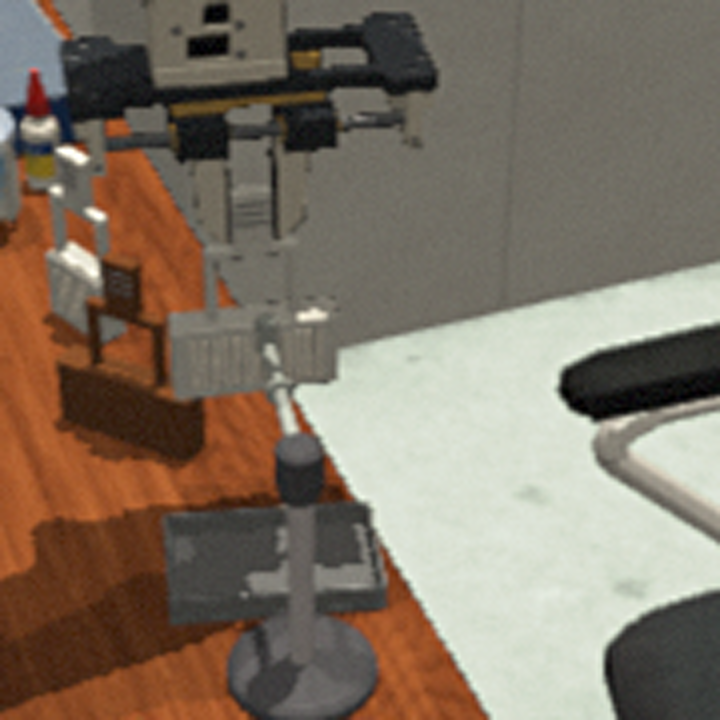

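The filter hangs upright behind the tip, its loop at crop (250,280) and the hook pin in front of it at (270,335), in line with the arm. Threading inward slowly.

```bash

python3 -m inch '-0.01 0 -0.0015 0 0.01;-0.02 0 -0.0015 0 0.01;-0.03 0 -0.0015 0 0.01;-0.04 0 -0.0015 0 0.01;-0.05 0 -0.0015 0 0.01'
```

```text
clock: 20.25
position: [0.4594, 0.0557, 0.3723]
ee_rot: [-2.424, -1.999, -0.001]
force: [-0.1, 0.5, -0.9]
width: 0.262
gripper_force: 20.0
```

```bash

python3 -m inch '-0.007 0 0 0 0.01;-0.015 0 0 0 0.01;-0.022 0 0 0 0.01;-0.022 0 0 0 0.01'; bash go.sh .4535 .034 .188 -.19; python3 -c "
from fit import *
save('side','s4.png',(130,310,240,420),4)
for i in range(2): p,r=fithook();print(p,r.round(1))"
```

```text
clock: 20.65
position: [0.4553, 0.0342, 0.3721]
ee_rot: [2.424, 1.998, -0.0]
force: [0.3, 0.2, -0.6]
width: 0.261
gripper_force: 20.0
grasp [0.4553 0.0342 0.2131] yang -0.192 shift [-0.0006 -0.0018  0.0251] roll -0.002 q7 -0.2
t 20.65
[ 0.436 -0.051  1.355] [-3.  -0.3  0.4 -1.6  1.   0.1  0. ]
[ 0.437 -0.05   1.354] [-2.2 -0.9  2.4 -0.6  2.7 -0.6 -0.4  0.5  0. ]
```

View pics/s4.png

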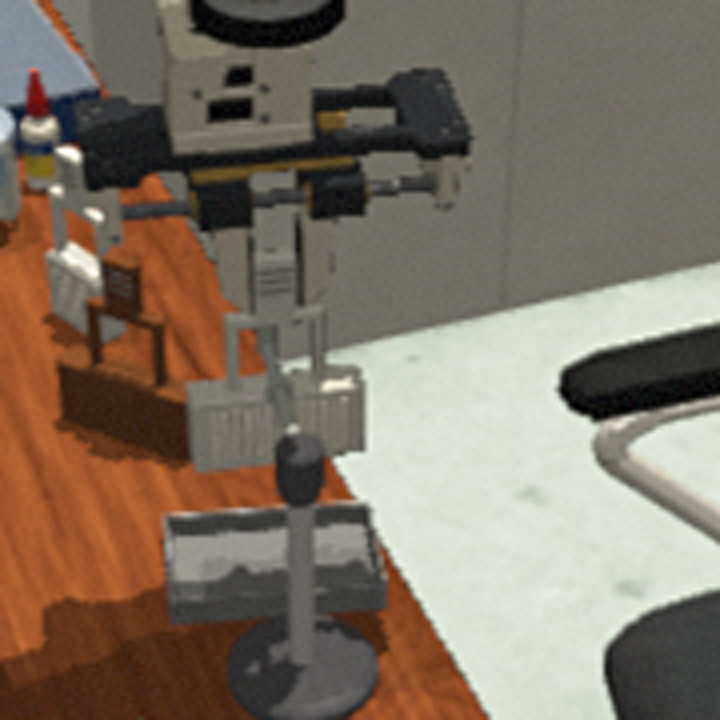

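The arm runs through the loop, with the bar at crop (270,350) between the loop legs at (232,350) and (318,345). Lowering.

```bash

python3 -m inch '0 0 0.008 0 0.01;0 0 0.015 0 0.01;0 0 0.02 0 0.01;0 0 0.023 0 0.01;0 0 0.023 0 0.01' 6
python3 -m inch '0 0 0.001 0 0.01;0 0 0.002 0 0.01;0 0 0.002 0 0.01'
```

```text
clock: 22.4
position: [0.4554, 0.0352, 0.3485]
ee_rot: [-2.423, -1.999, 0.002]
force: [-0.6, 0.3, -0.5]
width: 0.261
gripper_force: 6.0
clock: 22.7
position: [0.4555, 0.0353, 0.3471]
ee_rot: [-2.423, -1.999, -0.0]
force: [-0.4, 0.1, -1.0]
width: 0.26
gripper_force: 6.0
```

```bash

python3 -m inch '0 0 0.001 0 0.01;0 0 0.002 0 0.01;0 0 0.002 0 0.01' 3
python3 -m inch '0 0 0.001 0 0.01;0 0 0.002 0 0.01;0 0 0.002 0 0.01' 3
```

```text
clock: 23.0
position: [0.4557, 0.0353, 0.3453]
ee_rot: [2.423, 1.999, 0.001]
force: [-0.6, 0.2, 3.7]
width: 0.264
gripper_force: 3.0
clock: 23.3
position: [0.4557, 0.0353, 0.3431]
ee_rot: [2.423, 1.999, 0.0]
force: [0.4, 0.2, 3.2]
width: 0.261
gripper_force: 3.0
```

Contact shows as about 3.5 N upward, with the tab slipping in the pads, so the crossbar is seated. Opening gently.

```bash

python3 -m inch '0 0 0 0 0.025;0 0 0 0 0.028;0 0 0 0 0.034;0 0 0 0 0.045;0 0 0 0 0.055'
python3 -m inch '0 0 0 0 0.06;0 0 -0.02 0 0.06;0 0 -0.05 0 0.06;0 0 -0.1 0 0.06;0 0 -0.14 0 0.06'
python3 -c "
from fit import *
save('side','s5.png',(130,310,240,420),4)
p,r=fithook();print(p,r.round(1))
print([(r['point'],round(r['conf'],2)) for r in arm.place_of('side','wide_filter_eye')],proj('side',[.4545,.0335,.154]))"
```

```text
clock: 23.8
position: [0.4555, 0.0353, 0.3431]
ee_rot: [-2.423, -1.999, 0.0]
force: [-0.1, -0.7, 0.2]
width: 0.498
gripper_force: 0.0
clock: 24.3
position: [0.4554, 0.0349, 0.4853]
ee_rot: [2.424, 1.998, 0.001]
force: [1.4, 1.0, -0.5]
width: 0.65
gripper_force: 0.0
[ 0.444 -0.052  1.428] [-0.4 -0.1  0.4  0.1  0. ]
[([329.3, 277.1], 0.98), ([207.6, 272.3], 0.93), ([220.1, 305.3], 0.88), ([273.7, 308.6], 0.33)] [220.249 308.376]
```

View pics/s5.png

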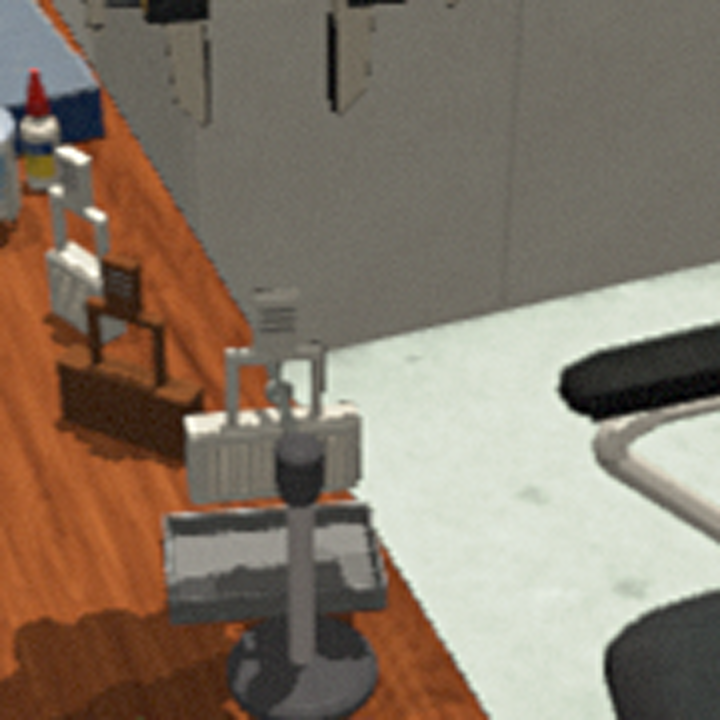

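The filter hangs upright on the arm over the tray, crossbar at crop (275,350), with the gripper clear. I'll let it settle, check it's still, and hand in.

```bash
for i in 1 2 3 4; do python3 -m inch '0 0 0 0 0.06;0 0 0 0 0.06;0 0 0 0 0.06;0 0 0 0 0.06;0 0 0 0 0.06' >/dev/null; done
python3 -c "
from h import *
a=[arm.get_image('side')[200:270,280:335].astype(int) for i in range(4)]
print([abs(x-a[0]).mean().round(2) for x in a[1:]])
print([(r['point'],round(r['conf'],2)) for r in arm.place_of('side','wide_filter_eye')],arm.observe()['clock'])
print(arm.sign_off())"
```

```text
[np.float64(2.09), np.float64(2.13), np.float64(2.11)]
[([221.3, 306.7], 0.79), ([328.6, 280.2], 0.78)] 27.25
the job is handed in; nothing more can be done
None
```

The hook was turned over the drip tray and the wide filter hung on its arm by the loop, upright and apparently still with the gripper clear. I handed the job in at about 27 s of the 61 s allowed; no verdict came back.

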